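Screw the length stop snug and square, then bring the board up to it

ROBOT

A 6-joint arm with a two-finger parallel gripper is mounted at the origin on a cart in front of the work surface, level with it; the furniture and walls round the work are solid. World frame = base frame: x ahead of the robot, y to its left, z up, the work surface at z = 0. Lengths are in m, angles in rad, forces in N, time in s.
With the tool pointing down it reaches from about 0.35 to 0.975 m from the base axis. Payload 4.9 kg.
Tool frame: the origin (TCP) lies on the front face of the gripper's body, between the roots of the fingers; the fingertips stand ctrl.tip_extent ahead of it and the grasp point (between the pads) lies 54 mm ahead of it (ctrl.tip_extent is the distance from the TCP to the fingertips, in m); z points along the fingers, y is the line along which they close (so a half turn about z gives the same grasp; the last joint's range is limited). The gripper opens to 85 mm and grips with 20 to 120 N. Pads are 22 mm wide; open, the fingers measure 114 mm over their backs; the gripper's body (76 mm by 85 mm) begins 54 mm behind the grasp point. The pads swing forward as they close: fully open they stand 13 mm farther back than shut.
Start: joints at [-1.413, 0.053, 1.613, -0, 1.476, -0.119], TCP at [0.171, -0.601, 0.304] pointing down, gripper open.
Joint ranges: [-3.01, 3.01], [-1.01, 2.22], [0.06, 2.58], [-1.02, 4.17], [0.09, 2.62], [-3.14, 3.14]. Speed limits (rad/s): [2.57, 2.57, 3.14, 3.14, 3.14, 3.14].

INTERFACE

Orientations are given as a rotation vector (axis times angle).
In Python, from station import ctrl gives the robot as it stands.
- The arm moves only by the tool apply_moves, never from a script. Its argument "rows" is one flat list of numbers, 6 for each row, row after row: the shift along the tool's x, y, z normalised to -1 to 1, where 1 is 0.6 m, then the turn, a rotation vector about the tool's x, y, z normalised to -1 to 1, where 1 is 90 degrees. A call has 1 to 20 rows; each row is the pose to reach, as a shift and turn from the pose commanded when the call began, along the tool's axes at that moment; what a row does not reach only later rows make up. A row lasts 1/10 s, in which the tool goes at most 50 mm and 8.59 degrees, less where a joint would pass 70% of its speed; a pose out of reach is approached as far as the arm can. A call with a number of a shift or a turn outside -1 to 1 is refused whole. A call with a gripper value outside its range is refused whole. "grip" is the opening, from 0 (shut) to 1 (fully open), set as the call begins (left out, the last holds). The fingers move at their own pace and stop on an object; "grip_force" is the grip in N (left out, the last holds). Time passes only in rows, so rows that repeat a pose let the fingers close. It gives the time, the measured TCP pose, the force, the opening and the grip force at its end, in the units of the state.
- ctrl.get_obs(): the state, without advancing time (a new reading comes with each control period).
- ctrl.get_image(name): name is "scene" or "top" or "wrist"; returns (picture, depth): 420x560x3 uint8, blue, green, red; 420x560 float32, m along the optical axis (not along the pixel's ray), 0 where there is no reading.
- ctrl.camera_model(name): a dict with "mtx" (3x3 intrinsics, pixels), "R" (3x3) and "t" (3): a world point X has camera coordinates R X + t; the wrist camera has in their place "tool_from_camera" (4x4, takes a point from camera to tool coordinates, whose origin is the TCP and whose axes are the flange's). Camera axes: x right, y down, z forward; pixel columns grow to the right and rows downward; lengths in m; the calibration is good to about 2 mm. A picture is of the moment at which its call begins: read the wrist's pose just before it. camera_model takes no time and is no camera call.
- ctrl.finish_job(): hands the job in; it is judged then, once.
The state is a dict: "t": time; "q": joint angles; "dq": joint speeds; "effort": joint torques, N m; "tool_pos": TCP position; "tool_rot": TCP orientation; "contact_force": force on the tool from outside, world axes, zero at the start; "wrist_torque": the same for the moment, N m; "opening": finger opening in m; "grip_force": force on a finger pad.
Only numpy, scipy, OpenCV 4.12 (cv2) and the standard library are available. Lean on these libraries where they do the work, as an engineer would, in place of code of your own. Each camera call takes 0.05 s, during which the arm holds its last target. There are 200 camera calls.

TASK

Set the blue length stop on the plywood jig: screw it clockwise until you feel it begin to bear on the friction ring hidden in the bed, then carry on just to the next position in which its broad flat faces are square to the fence, and no tighter. Then lay the chipboard offcut along the fence with its end gently up against the stop's flat face, and let go of everything, leaving the hammer and the spring clamp where they are.

Things in the scene. Friction and masses are not known exactly. Their poses are not given: they have to be found in the camera images.
- jig: Fixed plywood jig: bed 145 (x) x 380 (y) x 24 mm with a wooden fence along its far long edge. Origin on the table. Its y runs along the fence towards the stop, its x from bed to fence. In its frame the bed's top is z = 24 mm, x -65..80, y -190..190; the fence is x 60..80, its top z = 46. The stop's axis is at x = 30, y = 130. Place and yaw (up to 15 degrees) differ from run to run.
- stop: Blue metal stop, upright block 50 (own x) x 30 (own y) x 60 mm with a white line along its length on top, on a vertical threaded stem; it cannot come off. Square when its x is parallel to the jig's x, either way round: once every half turn. Origin on its axis, level with the bed's top; the block reaches 16 to 76 mm above it. It starts 0 to 0.9 rad clockwise past a square position.
- stop_grip (a point): Point on the stop's axis, 60 mm above the stop's origin, 16 mm below its top: a good height to grip across its 30 mm thickness (stop's own y). The stop turns on the spot, its height does not change; clockwise from above tightens. It stays where it is left. Fingers opened to 85 mm here clear fence and bed while they turn about the axis.
- stop_foot (a point): Point on the stop's axis in the bed, by its hidden spindle. Free turning takes 0.05 N m. 0.3 to 4.4 rad after the start, new each run, the spindle meets a friction ring: the torque rises to about 0.1 N m by 0.5 rad, 0.25 by 1.3 and 0.5 to 1 by 3 rad past it (at standstill up to half of it relaxes). Right: the first square position after you feel it; over 3.9 rad past the meeting is too tight.
- board_mid (a point): Centre of the loose chipboard offcut with dark faces, 160 (own x) x 18 (own y) x 70 mm, standing on edge, 0.25 to 0.5 kg. It stands on the bed some centimetres from the fence and from the stop, its length within 0.2 rad of the fence's direction. Grip it across its 18 mm thickness.
- home (a point): Point fixed to the jig, with the jig's axes, at jig x = 51, y = 35, z = 59 mm: where the centre of the offcut is when it stands on the bed flat against the fence with its end against the square stop.
- hammer: Hammer with wooden handle, 282 mm long, lying on the table near the robot on its right; not to be moved.
- clamp: Black spring clamp, 142 mm long, lying on the table near the robot; not to be moved.

How it is judged:
On the way, in this order (a step that is already met when the one before it is completed fails the run):
1. the stop bears on its ring, not over-tightened, and stands square to the fence, let go (contact force between stop and jig between 0.6 and 29 N and angle between the x axis of stop and the x axis of jig, either way round below 0.08 rad and contact force between the fingers and stop below 0.5 N), for 0.2 s.
2. the offcut stands against the fence and the stop (x of board_mid in the frame of home between -0.003 and 0.003 m and y of board_mid in the frame of home between -0.0045 and 0.003 m and z of board_mid in the frame of home between -0.004 and 0.004 m and angle between the x axis of board_mid and the y axis of jig, either way round below 0.05 rad), for 0.2 s.
At the end, for the whole second after the job is handed in: The stop bears on its ring with 0.6 to 29 N and is square to the fence within 0.08 rad; the offcut stands on the bed along the fence (within 0.05 rad), its centre within 3 mm of its place across the fence and -4.5 to +3 mm along it; nothing is held (all of step 2 and contact force between stop and jig between 0.6 and 29 N and angle between the x axis of stop and the x axis of jig, either way round below 0.08 rad and contact force between the fingers and anything else below 0.5 N); the robot touches nothing.
It fails at once if the stop is over-tightened (load on its ring above 36 N) (contact force between stop and jig above 36 N).
It fails at once if the offcut is pressed against the stop with more than 25 N (contact force between board and stop above 25 N).
It fails at once if the hammer or the spring clamp is moved by more than 20 mm (distance of any of hammer, clamp from where it was at the start of the episode above 0.02 m).
It also fails if it takes over 72 s, if anything falls off the work surface, if the arm or the gripper's body presses on something with over 40 N, if the wrist force passes 120 N, or if a joint passes its speed limit or range.

## Working session

There is one attempt and no reset: what is moved stays moved. The work goes in short steps, Python scripts to look and compute and a tool call to move; the robot and the scene stay as the last step left them, time stands still between calls to the robot, and variables do not carry over. Pictures are saved under pics/ and viewed, at most 10 in all, crops included, and the job is handed in when it is done.

Besides the shell and the picture viewer there is one more tool, called after "Call:" as name(argument=value, ...) on one line, values as JSON. apply_moves: Moves the arm, as the interface text tells. Its arguments: {"type":"object","properties":{"rows":{"type":"array","items":{"type":"number"}},"grip":{"type":"number"},"grip_force":{"type":"number"}},"required":["rows"]}

```bash
ls; mkdir -p pics; python3 - <<'E'
from station import ctrl
import cv2,numpy as np
o=ctrl.get_obs();print({k:np.round(v,3) for k,v in o.items()},ctrl.tip_extent)
a,d=ctrl.get_image("top");np.savez("top.npz",a=a,d=d);cv2.imwrite("pics/top.png",a)
b,e=ctrl.get_image("scene");np.savez("scene.npz",a=b,d=e);cv2.imwrite("pics/scene.png",b)
for n in("top","scene","wrist"):print(n,ctrl.camera_model(n))
E
```

```text
pics
{'t': np.float64(0.0), 'q': array([-1.413,  0.053,  1.614,  0.   ,  1.476, -0.119]), 'dq': array([-0.   ,  0.001,  0.002,  0.001, -0.001,  0.   ]), 'effort': array([-0.0000e+00, -3.9368e+01, -3.7017e+01, -0.0000e+00,  7.0000e-03,
        0.0000e+00]), 'tool_pos': array([ 0.171, -0.601,  0.303]), 'tool_rot': array([-3.11 , -0.433,  0.   ]), 'contact_force': array([-0.777, -0.462,  0.077]), 'wrist_torque': array([ 0.027,  0.011, -0.064]), 'grip_force': np.float64(0.0), 'opening': np.float64(0.085)} 0.0726
top {'mtx': array([[528.74790345,   0.        , 273.61317171],
       [  0.        , 528.74790345, 205.22941508],
       [  0.        ,   0.        ,   1.        ]]), 'R': array([[ 0.01325713, -0.99976172, -0.01734225],
       [-0.99871908, -0.01239234, -0.04905739],
       [ 0.04883079,  0.0179704 , -0.99864539]]), 't': array([-0.23318603,  0.44832106,  1.23618686])}
scene {'mtx': array([[536.76033611,   0.        , 280.06350926],
       [  0.        , 536.76033611, 211.99626527],
       [  0.        ,   0.        ,   1.        ]]), 'R': array([[-0.72242752, -0.6913357 ,  0.01238654],
       [-0.33935445,  0.33889459, -0.87749018],
       [ 0.60244255, -0.63812649, -0.47943462]]), 't': array([0.15632068, 0.31712978, 0.82014029])}
wrist {'mtx': array([[322.2424163 ,   0.        , 279.69677891],
       [  0.        , 322.2424163 , 209.25697025],
       [  0.        ,   0.        ,   1.        ]]), 'tool_from_camera': array([[ 1.01722394e-03, -9.49457940e-01, -3.13892635e-01,
         7.97916997e-02],
       [ 9.99998604e-01,  1.38201559e-03, -9.39630685e-04,
         1.02408479e-03],
       [ 1.32594433e-03, -3.13891240e-01,  9.49458020e-01,
        -6.99459711e-02],
       [ 0.00000000e+00,  0.00000000e+00,  0.00000000e+00,
         1.00000000e+00]])}
```

View pics/top.png

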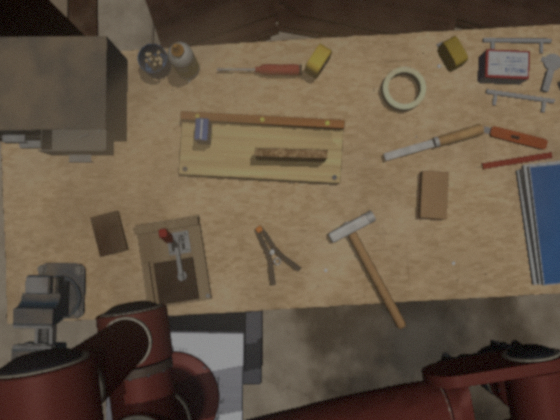

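View pics/scene.png

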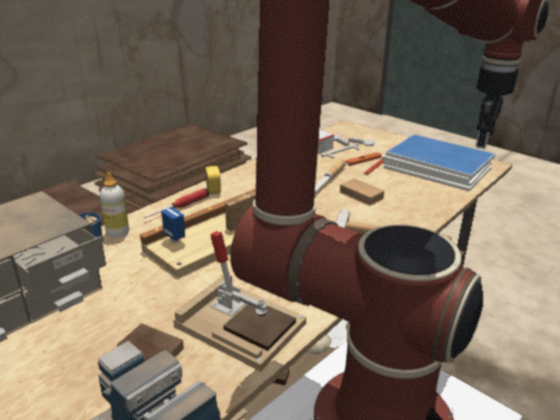

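The top view shows the jig at about (180–343, 112–183) with the fence on its far side. The stop is at (202, 131) and the offcut at (290, 154); the clamp (270, 255) and hammer (365, 260) are nearer the robot. The scene view confirms the layout.

```bash
cat > h.py <<'E'
import numpy as np,cv2
from scipy.spatial.transform import Rotation as Ro
def ray(cm,uv,z,pose=None):
    uv=np.atleast_2d(uv).astype(float)
    d=np.c_[uv,np.ones(len(uv))]@np.linalg.inv(cm["mtx"]).T
    if pose is None: R=cm["R"];d=d@R;c=-R.T@cm["t"]
    else:
        T=cm["tool_from_camera"];R=Ro.from_rotvec(pose[1]).as_matrix()
        d=d@(R@T[:3,:3]).T;c=R@T[:3,3]+pose[0]
    return c+d*((z-c[2])/d[:,2])[:,None]
def cloud(cm,dep,pose=None):
    v,u=np.mgrid[:420,:560];d=np.stack([u,v,np.ones_like(u)],-1)@np.linalg.inv(cm["mtx"]).T*dep[...,None]
    if pose is None: return (d-cm["t"])@cm["R"]
    T=cm["tool_from_camera"];R=Ro.from_rotvec(pose[1]).as_matrix()
    return (d@T[:3,:3].T+T[:3,3])@R.T+pose[0]
def rect(P):
    (c,s,a)=cv2.minAreaRect((P[:,:2]*1000).astype(np.float32))
    if s[0]<s[1]: a+=90   # direction of the long side
    return np.round(c,1),np.round(s,1),round((a+90)%180-90,2)
E
python3 - <<'E'
from h import *
from station import ctrl
f=np.load("top.npz");cm=ctrl.camera_model("top");P=cloud(cm,f["d"]);ok=f["d"]>0
def reg(u0,u1,v0,v1,z0,z1):
    m=np.zeros((420,560),bool);m[v0:v1,u0:u1]=1
    m&=ok&(P[...,2]>z0)&(P[...,2]<z1);print(m.sum(),P[m].mean(0).round(4),rect(P[m]))
reg(172,350,105,195,.013,.033)
reg(172,350,105,130,.038,.056)
reg(190,215,112,148,.085,.115)
reg(245,335,140,170,.08,.11)
hsv=cv2.cvtColor(f["a"],cv2.COLOR_BGR2HSV)
m=cv2.inRange(hsv,(100,60,40),(135,255,255));m[:, :170]=0;m[:,230:]=0;m[160:]=0;v,u=np.nonzero(m);print(len(u),rect(ray(cm,np.c_[u,v],.1)))
E
```

```text
7526 [ 0.5736 -0.1943  0.0241] (array([ 575.4, -194.4]), array([381. , 126.9]), 87.41)
1463 [ 0.6464 -0.2017  0.0458] (array([ 638.2, -197.8]), array([380. ,  39.8]), 87.47)
337 [ 0.6117 -0.0675  0.099 ] (array([612.9, -66.6]), array([30.4, 50.8]), -2.42)
671 [ 0.5626 -0.2643  0.0934] (array([ 563.3, -264.4]), array([157.4,  19.9]), 88.84)
0 (array([0., 0.]), array([0., 0.]), 0.0)
```

Call:
apply_moves(rows=[0.952,-0.655,0.088,0,0,-0.9,0.952,-0.655,0.088,0,0,-0.9,0.952,-0.655,0.088,0,0,-0.9,0.952,-0.655,0.088,0,0,-0.9,0.952,-0.655,0.088,0,0,-0.9,0.952,-0.655,0.088,0,0,-0.9,0.952,-0.655,0.088,0,0,-0.9,0.952,-0.655,0.088,0,0,-0.9,0.952,-0.655,0.088,0,0,-0.9,0.952,-0.655,0.088,0,0,-0.9,0.952,-0.655,0.088,0,0,-0.9,0.952,-0.655,0.088,0,0,-0.9,0.952,-0.655,0.088,0,0,-0.9,0.952,-0.655,0.088,0,0,-0.9,0.952,-0.655,0.088,0,0,-0.9,0.952,-0.655,0.088,0,0,-0.9], grip=1)

```text
t: 1.7
tool_pos: [0.6129, -0.0661, 0.2501]
tool_rot: [-2.081, -2.351, 0.002]
contact_force: [0.4, 0.9, 0.6]
opening: 0.0856
grip_force: 0.0
```

Call:
apply_moves(rows=[0,0,0,0,0,-0.9,0,0,0,0,0,-0.9,0,0,0,0,0,-0.9,0,0,0,0,0,-0.9,0,0,0,0,0,-0.9,0,0,0,0,0,-0.9,0,0,0,0,0,-0.9,0,0,0,0,0,-0.9,0,0,0,0,0,-0.9,0,0,0,0,0,-0.9,0,0,0,0,0,-0.9])

```text
t: 2.8
tool_pos: [0.6121, -0.0684, 0.2511]
tool_rot: [-0.062, -3.141, 0.0]
contact_force: [-0.1, -0.4, -0.4]
opening: 0.0851
grip_force: 0.0
```

```bash
python3 - <<'E'
from h import *
from station import ctrl
o=ctrl.get_obs();print({k:np.round(v,3) for k,v in o.items()})
R=Ro.from_rotvec(o["tool_rot"]).as_matrix();print(R.round(3), np.arctan2(R[1,1],R[0,1]))
pose=(o["tool_pos"],o["tool_rot"])
a,d=ctrl.get_image("wrist");cv2.imwrite("pics/w1.png",a);np.savez("w1.npz",a=a,d=d)
P=cloud(ctrl.camera_model("wrist"),d,pose);
m=(d>0)&(P[...,2]>.09)&(P[...,2]<.11)&(np.hypot(P[...,0]-.613,P[...,1]+.067)<.06)
print(m.sum(),P[m].mean(0),rect(P[m]))
m=(d>0)&(P[...,2]>.038)&(P[...,2]<.054)&(np.hypot(P[...,0]-.613,P[...,1]+.067)<.4)
print(m.sum(),P[m].mean(0),rect(P[m]))
E
```

```text
{'t': np.float64(2.8), 'q': array([-0.232,  0.069,  1.686, -0.   ,  1.387, -1.763]), 'dq': array([ 0.004,  0.003, -0.003,  0.003, -0.001,  0.049]), 'effort': array([ 1.2900e-01, -3.9058e+01, -3.6086e+01,  7.0000e-03, -1.0000e-03,
       -3.0400e-01]), 'tool_pos': array([ 0.612, -0.068,  0.251]), 'tool_rot': array([-0.062, -3.141,  0.   ]), 'contact_force': array([-0.14 , -0.368, -0.357]), 'wrist_torque': array([ 0.018,  0.047, -0.004]), 'grip_force': np.float64(0.0), 'opening': np.float64(0.085)}
[[-0.999  0.04  -0.   ]
 [ 0.04   0.999 -0.   ]
 [ 0.    -0.    -1.   ]] 1.5311930760012569
2642 [ 0.61035227 -0.06794749  0.09963553] (array([612.4, -68. ]), array([30. , 49.6]), -2.27)
10167 [ 0.65637638 -0.10698636  0.04558735] (array([680.6, -92.5]), array([489.7, 225.1]), 82.92)
```

View pics/w1.png

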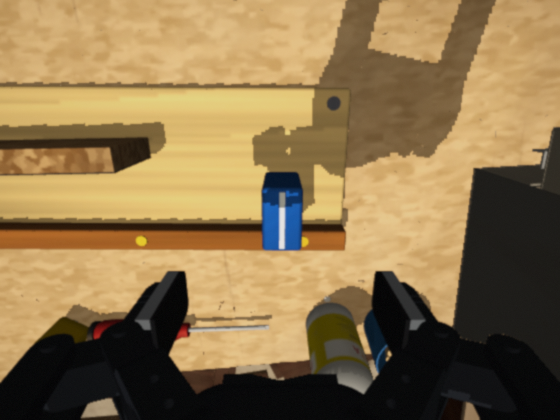

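The wrist view shows the stop at (282, 212), centred between the fingers with its white line nearly square to the fence. I'll go down and grip.

Call:
apply_moves(rows=[0,0,0.07,0,0,0,0,0,0.14,0,0,0,0,0,0.188,0,0,0,0,0,0.188,0,0,0])

```text
t: 3.25
tool_pos: [0.6091, -0.0669, 0.1326]
tool_rot: [-0.062, -3.13, -0.003]
contact_force: [-0.3, 0.0, -1.0]
opening: 0.085
grip_force: 0.0
```

Call:
apply_moves(rows=[0,0,0,0,0,0,0,0,0,0,0,0,0,0,0,0,0,0,0,0,0,0,0,0,0,0,0,0,0,0,0,0,0,0,0,0,0,0,0,0,0,0], grip=0, grip_force=90)

```text
t: 3.95
tool_pos: [0.614, -0.0671, 0.1408]
tool_rot: [0.059, 3.138, -0.0]
contact_force: [-1.7, 0.6, 6.1]
opening: 0.0291
grip_force: 91.5
```

```bash
cat > st.py <<'E'
from h import *
from station import ctrl
o=ctrl.get_obs();R=Ro.from_rotvec(o["tool_rot"]).as_matrix()
print({k:np.round(o[k],3) for k in("t","tool_pos","contact_force","wrist_torque","opening","grip_force","dq")}, "eff6",o["effort"][5].round(3),"q6",o["q"][5].round(3),"yaw_y",np.arctan2(R[1,1],R[0,1]).round(4))
E
python3 st.py
```

```text
{'t': np.float64(3.95), 'tool_pos': array([ 0.614, -0.067,  0.141]), 'contact_force': array([-1.732,  0.588,  6.132]), 'wrist_torque': array([ 0.211,  0.244, -0.026]), 'opening': np.float64(0.029), 'grip_force': np.float64(91.53), 'dq': array([ 0.001,  0.   ,  0.002,  0.   , -0.001,  0.001])} eff6 -0.029 q6 -1.763 yaw_y 1.5333
```

Call:
apply_moves(rows=[0,0,0,0,0,0.08,0,0,0,0,0,0.16,0,0,0,0,0,0.24,0,0,0,0,0,0.32])

```text
t: 4.35
tool_pos: [0.6139, -0.0674, 0.1408]
tool_rot: [0.844, 3.023, -0.001]
contact_force: [-2.6, -1.0, 7.0]
opening: 0.029
grip_force: 91.5
```

```bash
python3 st.py
```

```text
{'t': np.float64(4.35), 'tool_pos': array([ 0.614, -0.067,  0.141]), 'contact_force': array([-2.604, -0.975,  7.033]), 'wrist_torque': array([-0.076,  0.272,  0.077]), 'opening': np.float64(0.029), 'grip_force': np.float64(91.543), 'dq': array([-1.000e-03,  0.000e+00,  0.000e+00, -2.000e-03,  2.000e-03,
        1.244e+00])} eff6 -0.977 q6 -1.255 yaw_y 1.0261
```

Call:
apply_moves(rows=[0,0,0,0,0,0.08,0,0,0,0,0,0.16,0,0,0,0,0,0.24,0,0,0,0,0,0.32])

```text
t: 4.75
tool_pos: [0.6137, -0.0676, 0.1408]
tool_rot: [1.57, 2.718, -0.001]
contact_force: [-2.7, -0.7, 7.1]
opening: 0.0287
grip_force: 91.6
```

```bash
python3 st.py
```

```text
{'t': np.float64(4.75), 'tool_pos': array([ 0.614, -0.068,  0.141]), 'contact_force': array([-2.731, -0.736,  7.144]), 'wrist_torque': array([-0.286,  0.562,  0.008]), 'opening': np.float64(0.029), 'grip_force': np.float64(91.597), 'dq': array([-0.000e+00,  2.000e-03,  1.000e-03, -1.000e-03,  2.000e-03,
        1.242e+00])} eff6 -0.975 q6 -0.753 yaw_y 0.5235
```

Call:
apply_moves(rows=[0,0,0,0,0,0.08,0,0,0,0,0,0.16,0,0,0,0,0,0.24,0,0,0,0,0,0.32])

```text
t: 5.15
tool_pos: [0.6134, -0.0677, 0.1408]
tool_rot: [2.197, 2.243, -0.001]
contact_force: [-4.8, -1.1, 8.4]
opening: 0.0285
grip_force: 91.7
```

```bash
python3 st.py
```

```text
{'t': np.float64(5.15), 'tool_pos': array([ 0.613, -0.068,  0.141]), 'contact_force': array([-4.787, -1.111,  8.384]), 'wrist_torque': array([-0.328,  0.878,  0.059]), 'opening': np.float64(0.029), 'grip_force': np.float64(91.661), 'dq': array([-2.000e-03,  0.000e+00,  2.000e-03, -1.000e-03,  3.000e-03,
        1.242e+00])} eff6 -0.974 q6 -0.25 yaw_y 0.0208
```

Call:
apply_moves(rows=[0,0,0,0,0,0.08,0,0,0,0,0,0.16])

```text
t: 5.35
tool_pos: [0.6133, -0.0677, 0.1408]
tool_rot: [2.461, 1.95, -0.001]
contact_force: [-5.1, -0.5, 8.5]
opening: 0.0289
grip_force: 91.7
```

```bash
python3 st.py
```

```text
{'t': np.float64(5.35), 'tool_pos': array([ 0.613, -0.068,  0.141]), 'contact_force': array([-5.076, -0.482,  8.547]), 'wrist_torque': array([-0.232,  0.969,  0.101]), 'opening': np.float64(0.029), 'grip_force': np.float64(91.737), 'dq': array([ 1.000e-03, -3.000e-03,  2.000e-03, -0.000e+00,  4.000e-03,
        1.244e+00])} eff6 -0.974 q6 0.001 yaw_y -0.2305
```

Call:
apply_moves(rows=[0,0,0,0,0,0.08,0,0,0,0,0,0.16])

```text
t: 5.55
tool_pos: [0.6131, -0.0676, 0.1408]
tool_rot: [2.686, 1.627, -0.002]
contact_force: [-5.8, -1.7, 9.6]
opening: 0.0286
grip_force: 91.8
```

```bash
python3 st.py
```

```text
{'t': np.float64(5.55), 'tool_pos': array([ 0.613, -0.068,  0.141]), 'contact_force': array([-5.772, -1.74 ,  9.581]), 'wrist_torque': array([-0.13 ,  1.084,  0.053]), 'opening': np.float64(0.029), 'grip_force': np.float64(91.824), 'dq': array([-1.000e-03,  0.000e+00,  2.000e-03,  2.000e-03,  2.000e-03,
        1.244e+00])} eff6 -0.974 q6 0.253 yaw_y -0.4818
```

Call:
apply_moves(rows=[0,0,0,0,0,0.08,0,0,0,0,0,0.16])

```text
t: 5.75
tool_pos: [0.613, -0.0675, 0.1408]
tool_rot: [2.869, 1.277, -0.002]
contact_force: [-6.2, -0.4, 9.5]
opening: 0.0289
grip_force: 91.9
```

```bash
python3 st.py
```

```text
{'t': np.float64(5.75), 'tool_pos': array([ 0.613, -0.068,  0.141]), 'contact_force': array([-6.154, -0.417,  9.478]), 'wrist_torque': array([-0.025,  1.161,  0.113]), 'opening': np.float64(0.029), 'grip_force': np.float64(91.894), 'dq': array([ 0.000e+00, -0.000e+00,  1.000e-03,  2.000e-03,  2.000e-03,
        1.243e+00])} eff6 -0.975 q6 0.504 yaw_y -0.7332
```

Call:
apply_moves(rows=[0,0,0,0,0,0.08,0,0,0,0,0,0.16])

```text
t: 5.95
tool_pos: [0.6129, -0.0674, 0.1408]
tool_rot: [3.007, 0.907, -0.002]
contact_force: [-6.0, 1.0, 9.6]
opening: 0.029
grip_force: 91.9
```

```bash
python3 st.py
```

```text
{'t': np.float64(5.95), 'tool_pos': array([ 0.613, -0.067,  0.141]), 'contact_force': array([-6.023,  0.968,  9.597]), 'wrist_torque': array([0.031, 1.248, 0.054]), 'opening': np.float64(0.029), 'grip_force': np.float64(91.944), 'dq': array([ 2.000e-03, -2.000e-03,  0.000e+00,  2.000e-03,  1.000e-03,
        1.245e+00])} eff6 -0.975 q6 0.755 yaw_y -0.9846
```

Call:
apply_moves(rows=[0,0,0,0,0,0.08])

```text
t: 6.05
tool_pos: [0.6129, -0.0673, 0.1408]
tool_rot: [3.058, 0.717, -0.002]
contact_force: [-7.4, 0.2, 10.0]
opening: 0.0288
grip_force: 92.0
```

```bash
python3 st.py|grep -o "wrist_torque.*)"|cut -c1-60
```

```text
wrist_torque': array([0.11 , 1.233, 0.044]), 'opening': np.f
```

Call:
apply_moves(rows=[0,0,0,0,0,0.08])

```text
t: 6.15
tool_pos: [0.6128, -0.0672, 0.1408]
tool_rot: [3.097, 0.523, -0.002]
contact_force: [-7.6, 0.1, 10.2]
opening: 0.0289
grip_force: 92.0
```

```bash
python3 st.py|grep -o "wrist_torque.*)"|cut -c1-60
```

```text
wrist_torque': array([0.118, 1.242, 0.081]), 'opening': np.f
```

Call:
apply_moves(rows=[0,0,0,0,0,0.08])

```text
t: 6.25
tool_pos: [0.6128, -0.0672, 0.1408]
tool_rot: [3.124, 0.328, -0.002]
contact_force: [-6.5, 0.2, 10.9]
opening: 0.0291
grip_force: 92.0
```

```bash
python3 st.py|grep -o "wrist_torque.*)"|cut -c1-60
```

```text
wrist_torque': array([0.226, 1.27 , 0.065]), 'opening': np.f
```

Call:
apply_moves(rows=[0,0,0,0,0,0.08])

```text
t: 6.35
tool_pos: [0.6128, -0.0671, 0.1408]
tool_rot: [3.139, 0.131, -0.002]
contact_force: [-7.1, 1.3, 10.0]
opening: 0.0289
grip_force: 92.0
```

```bash
python3 st.py
```

```text
{'t': np.float64(6.35), 'tool_pos': array([ 0.613, -0.067,  0.141]), 'contact_force': array([-7.091,  1.302, 10.038]), 'wrist_torque': array([0.189, 1.262, 0.085]), 'opening': np.float64(0.029), 'grip_force': np.float64(91.997), 'dq': array([ 1.000e-03,  0.000e+00, -0.000e+00,  4.000e-03,  0.000e+00,
        1.244e+00])} eff6 -0.977 q6 1.258 yaw_y -1.4873
```

Call:
apply_moves(rows=[0,0,0,0,0,0.08])

```text
t: 6.45
tool_pos: [0.6128, -0.067, 0.1408]
tool_rot: [3.141, -0.066, -0.002]
contact_force: [-7.2, 1.3, 10.7]
opening: 0.0288
grip_force: 92.0
```

```bash
python3 st.py|grep -o "wrist_torque.*)"|cut -c1-60
```

```text
wrist_torque': array([0.244, 1.304, 0.057]), 'opening': np.f
```

Call:
apply_moves(rows=[0,0,0,0,0,0.08])

```text
t: 6.55
tool_pos: [0.6128, -0.067, 0.1408]
tool_rot: [-3.131, 0.263, 0.002]
contact_force: [-6.2, 2.1, 10.8]
opening: 0.0288
grip_force: 92.0
```

```bash
python3 st.py|grep -o "wrist_torque.*)"|cut -c1-60
```

```text
wrist_torque': array([0.345, 1.227, 0.041]), 'opening': np.f
```

Call:
apply_moves(rows=[0,0,0,0,0,0.08])

```text
t: 6.65
tool_pos: [0.6128, -0.0669, 0.1408]
tool_rot: [-3.108, 0.459, 0.002]
contact_force: [-7.5, 2.0, 10.4]
opening: 0.0289
grip_force: 92.0
```

```bash
python3 st.py|grep -o "wrist_torque.*)"|cut -c1-60
```

```text
wrist_torque': array([0.358, 1.265, 0.017]), 'opening': np.f
```

Call:
apply_moves(rows=[0,0,0,0,0,0.08])

```text
t: 6.75
tool_pos: [0.6129, -0.0668, 0.1408]
tool_rot: [-3.073, 0.654, 0.002]
contact_force: [-7.2, 1.5, 11.8]
opening: 0.0289
grip_force: 92.0
```

```bash
python3 st.py
```

```text
{'t': np.float64(6.75), 'tool_pos': array([ 0.613, -0.067,  0.141]), 'contact_force': array([-7.167,  1.525, 11.803]), 'wrist_torque': array([0.399, 1.216, 0.102]), 'opening': np.float64(0.029), 'grip_force': np.float64(92.001), 'dq': array([ 2.000e-03, -3.000e-03,  1.000e-03,  2.000e-03, -0.000e+00,
        1.244e+00])} eff6 -0.979 q6 1.761 yaw_y -1.99
```

Call:
apply_moves(rows=[0,0,0,0,0,0,0,0,0,0,0,0,0,0,0,0,0,0,0,0,0,0,0,0,0,0,0,0,0,0], grip=1)

```text
t: 7.25
tool_pos: [0.6128, -0.0671, 0.1381]
tool_rot: [3.075, -0.646, -0.0]
contact_force: [0.5, -0.8, 0.1]
opening: 0.0852
grip_force: 0.0
```

```bash
python3 st.py
```

```text
{'t': np.float64(7.25), 'tool_pos': array([ 0.613, -0.067,  0.138]), 'contact_force': array([ 0.482, -0.757,  0.134]), 'wrist_torque': array([-0.013, -0.053, -0.037]), 'opening': np.float64(0.085), 'grip_force': np.float64(0.0), 'dq': array([-0.   ,  0.   ,  0.002, -0.001,  0.001,  0.003])} eff6 -0.004 q6 1.755 yaw_y -1.9847
```

Call:
apply_moves(rows=[0,0,0,0,0,-1,0,0,0,0,0,-1,0,0,0,0,0,-1,0,0,0,0,0,-1,0,0,0,0,0,-1,0,0,0,0,0,-1,0,0,0,0,0,-1,0,0,0,0,0,-1,0,0,0,0,0,-1,0,0,0,0,0,-1,0,0,0,0,0,-1])

```text
t: 8.35
tool_pos: [0.6128, -0.0671, 0.1382]
tool_rot: [-2.627, -1.723, 0.0]
contact_force: [-0.1, -0.1, -0.1]
opening: 0.0855
grip_force: 0.0
```

Call:
apply_moves(rows=[0,0,0,0,0,-1,0,0,0,0,0,-1,0,0,0,0,0,-1,0,0,0,0,0,-1,0,0,0,0,0,-1,0,0,0,0,0,-1,0,0,0,0,0,-1,0,0,0,0,0,-1,0,0,0,0,0,-1,0,0,0,0,0,-1,0,0,0,0,0,-1,0,0,0,0,0,-1,0,0,0,0,0,-1])

```text
t: 9.65
tool_pos: [0.6129, -0.0671, 0.1382]
tool_rot: [-0.648, -3.074, 0.0]
contact_force: [0.2, -0.1, -0.1]
opening: 0.0852
grip_force: 0.0
```

```bash
python3 st.py
```

```text
{'t': np.float64(9.65), 'tool_pos': array([ 0.613, -0.067,  0.138]), 'contact_force': array([ 0.226, -0.147, -0.148]), 'wrist_torque': array([ 0.007, -0.031,  0.035]), 'opening': np.float64(0.085), 'grip_force': np.float64(0.0), 'dq': array([-0.001, -0.001, -0.   ,  0.   ,  0.   , -0.003])} eff6 -0.018 q6 -1.385 yaw_y 1.155
```

Call:
apply_moves(rows=[0,0,0,0,0,0,0,0,0,0,0,0,0,0,0,0,0,0,0,0,0,0,0,0,0,0,0,0,0,0,0,0,0,0,0,0,0,0,0,0,0,0], grip=0, grip_force=115)

```text
t: 10.35
tool_pos: [0.6135, -0.0671, 0.1388]
tool_rot: [0.646, 3.072, 0.0]
contact_force: [3.1, -0.4, 0.1]
opening: 0.0287
grip_force: 118.2
```

Call:
apply_moves(rows=[0,0,0,0,0,0.08,0,0,0,0,0,0.16,0,0,0,0,0,0.24,0,0,0,0,0,0.32])

```text
t: 10.75
tool_pos: [0.6135, -0.0673, 0.1389]
tool_rot: [1.397, 2.812, 0.0]
contact_force: [3.5, -0.8, 0.5]
opening: 0.0288
grip_force: 118.0
```

```bash
python3 st.py
```

```text
{'t': np.float64(10.75), 'tool_pos': array([ 0.613, -0.067,  0.139]), 'contact_force': array([ 3.524, -0.766,  0.523]), 'wrist_torque': array([-0.051, -0.553,  0.064]), 'opening': np.float64(0.029), 'grip_force': np.float64(117.984), 'dq': array([-1.000e-03, -0.000e+00,  1.000e-03, -2.000e-03,  1.000e-03,
        1.243e+00])} eff6 -0.95 q6 -0.878 yaw_y 0.6488
```

Call:
apply_moves(rows=[0,0,0,0,0,0.08,0,0,0,0,0,0.16,0,0,0,0,0,0.24,0,0,0,0,0,0.32])

```text
t: 11.15
tool_pos: [0.6134, -0.0673, 0.1388]
tool_rot: [2.052, 2.377, 0.0]
contact_force: [2.2, -0.7, 0.5]
opening: 0.0289
grip_force: 117.8
```

```bash
python3 st.py
```

```text
{'t': np.float64(11.15), 'tool_pos': array([ 0.613, -0.067,  0.139]), 'contact_force': array([ 2.21 , -0.703,  0.458]), 'wrist_torque': array([-0.044, -0.423,  0.222]), 'opening': np.float64(0.029), 'grip_force': np.float64(117.841), 'dq': array([-2.000e-03, -1.000e-03, -1.000e-03,  0.000e+00,  0.000e+00,
        1.244e+00])} eff6 -0.827 q6 -0.376 yaw_y 0.1466
```

Call:
apply_moves(rows=[0,0,0,0,0,0.08,0,0,0,0,0,0.16,0,0,0,0,0,0.24,0,0,0,0,0,0.32])

```text
t: 11.55
tool_pos: [0.6133, -0.0673, 0.1389]
tool_rot: [2.578, 1.793, 0.0]
contact_force: [2.7, -0.6, 1.2]
opening: 0.0288
grip_force: 117.7
```

```bash
python3 st.py
```

```text
{'t': np.float64(11.55), 'tool_pos': array([ 0.613, -0.067,  0.139]), 'contact_force': array([ 2.66 , -0.618,  1.242]), 'wrist_torque': array([-0.194, -0.365,  0.384]), 'opening': np.float64(0.029), 'grip_force': np.float64(117.662), 'dq': array([ 2.000e-03,  1.000e-03, -1.000e-03,  1.000e-03,  2.000e-03,
        1.242e+00])} eff6 -0.632 q6 0.126 yaw_y -0.3553
```

Call:
apply_moves(rows=[0,0,0,0,0,0.08,0,0,0,0,0,0.16,0,0,0,0,0,0.24,0,0,0,0,0,0.32])

```text
t: 11.95
tool_pos: [0.6132, -0.0672, 0.1389]
tool_rot: [2.942, 1.097, 0.0]
contact_force: [1.6, 0.6, 2.0]
opening: 0.0284
grip_force: 117.5
```

```bash
python3 st.py
```

```text
{'t': np.float64(11.95), 'tool_pos': array([ 0.613, -0.067,  0.139]), 'contact_force': array([1.573, 0.627, 2.027]), 'wrist_torque': array([-0.097, -0.259,  0.68 ]), 'opening': np.float64(0.028), 'grip_force': np.float64(117.452), 'dq': array([-0.002, -0.   ,  0.002, -0.002,  0.002,  1.241])} eff6 -0.377 q6 0.628 yaw_y -0.8571
```

Call:
apply_moves(rows=[0,0,0,0,0,0.06,0,0,0,0,0,0.12,0,0,0,0,0,0.18,0,0,0,0,0,0.24])

```text
t: 12.35
tool_pos: [0.6131, -0.0671, 0.1389]
tool_rot: [3.096, 0.529, 0.0]
contact_force: [1.2, -0.7, 2.5]
opening: 0.0283
grip_force: 117.4
```

```bash
python3 st.py
```

```text
{'t': np.float64(12.35), 'tool_pos': array([ 0.613, -0.067,  0.139]), 'contact_force': array([ 1.167, -0.684,  2.523]), 'wrist_torque': array([-0.058, -0.148,  0.803]), 'opening': np.float64(0.028), 'grip_force': np.float64(117.374), 'dq': array([-0.   , -0.   ,  0.002, -0.001,  0.   ,  0.931])} eff6 0.006 q6 1.003 yaw_y -1.2323
```

Call:
apply_moves(rows=[0,0,0,0,0,0.06,0,0,0,0,0,0.12,0,0,0,0,0,0.18,0,0,0,0,0,0.243,0,0,0,0,0,0.243,0,0,0,0,0,0.243])

```text
t: 12.95
tool_pos: [0.6131, -0.0671, 0.1389]
tool_rot: [3.141, -0.064, 0.001]
contact_force: [1.1, 0.8, 3.9]
opening: 0.0289
grip_force: 118.9
```

```bash
python3 st.py
```

```text
{'t': np.float64(12.95), 'tool_pos': array([ 0.613, -0.067,  0.139]), 'contact_force': array([1.076, 0.774, 3.863]), 'wrist_torque': array([-0.186, -0.054, -0.22 ]), 'opening': np.float64(0.029), 'grip_force': np.float64(118.911), 'dq': array([-0.   , -0.001,  0.001,  0.003,  0.   ,  0.004])} eff6 -0.183 q6 1.382 yaw_y -1.6118
```

Square by the arm's reading, so I'll release, rise and check.

Call:
apply_moves(rows=[0,0,0,0,0,0,0,0,0,0,0,0,0,0,0,0,0,0,0,0,0,0,0,0,0,0,0,0,0,0], grip=1)

```text
t: 13.45
tool_pos: [0.6127, -0.0671, 0.1381]
tool_rot: [-3.141, 0.066, 0.001]
contact_force: [0.5, 0.4, -0.1]
opening: 0.0854
grip_force: 0.0
```

Call:
apply_moves(rows=[0,0,-0.08,0,0,0,0,0,-0.16,0,0,0,0,0,-0.22,0,0,0,0,0,-0.22,0,0,0,0,0,-0.22,0,0,0])

```text
t: 13.95
tool_pos: [0.6133, -0.0672, 0.2719]
tool_rot: [3.14, -0.066, 0.004]
contact_force: [-0.4, 0.1, -0.6]
opening: 0.0857
grip_force: 0.0
```

```bash
cat > look.py <<'E'
import sys
from h import *
from station import ctrl
n=sys.argv[1]
o=ctrl.get_obs();pose=(o["tool_pos"],o["tool_rot"])
R=Ro.from_rotvec(o["tool_rot"]).as_matrix();print(o["tool_pos"].round(4),np.arctan2(R[1,1],R[0,1]).round(4),"q",o["q"].round(3))
for c in("wrist","top"):
    a,d=ctrl.get_image(c);cv2.imwrite(f"pics/{n}_{c}.png",a)
    P=cloud(ctrl.camera_model(c),d,pose if c=="wrist" else None)
    J=np.array([.577,-.195]);y=-.0445
    X=(P[...,:2]-J)@np.array([[np.cos(y),-np.sin(y)],[np.sin(y),np.cos(y)]]);z=P[...,2]  # jig frame approx
    for nm,b in dict(stop=(-.01,.07,.09,.17,.09,.11),board=(-.06,.075,-.19,.085,.084,.104),fence=(.05,.09,-.2,.2,.04,.052),bed=(-.08,.055,-.2,.2,.015,.033)).items():
        m=(d>0)&(X[...,0]>b[0])&(X[...,0]<b[1])&(X[...,1]>b[2])&(X[...,1]<b[3])&(z>b[4])&(z<b[5])
        if m.sum()>30: print(c,nm,m.sum(),P[m][:,2].mean().round(4),"world",rect(P[m]),"jig",rect(np.c_[X[m],z[m]]))
E
python3 look.py s2
```

```text
[ 0.6133 -0.0672  0.2719] -1.6128 q [-0.23   0.054  1.666  0.     1.419  1.383]
wrist stop 2278 0.0996 world (array([613.1, -67.9]), array([30. , 49.5]), -4.24) jig (array([ 30.4, 128.5]), array([30. , 49.5]), -1.69)
wrist board 3455 0.0926 world (array([ 563.6, -247. ]), array([122.9,  20. ]), 88.75) jig (array([-11.1, -52.5]), array([ 20. , 122.9]), -88.7)
wrist fence 7767 0.0457 world (array([ 644.5, -168.5]), array([318.6,  27.8]), 87.47) jig (array([66.2, 29.5]), array([ 27.8, 318.6]), -89.98)
wrist bed 26157 0.0239 world (array([ 572.4, -191.2]), array([370.4, 119.5]), 87.48) jig (array([-4.7,  3.6]), array([119.5, 370.4]), -89.97)
top stop 276 0.0998 world (array([610.7, -66.5]), array([30.8, 45.5]), -3.75) jig (array([ 28. , 129.9]), array([30.8, 45.5]), -1.2)
top board 659 0.0936 world (array([ 563.3, -264.6]), array([157.4,  19.8]), 88.93) jig (array([-10.5, -70.1]), array([ 19.8, 157.4]), -88.52)
top fence 1066 0.0458 world (array([ 644.7, -221.8]), array([332.3,  25.2]), 88.2) jig (array([ 68.9, -23.8]), array([ 25.2, 332.3]), -89.25)
top bed 6692 0.0241 world (array([ 571.7, -197.2]), array([375.6, 120.2]), 87.47) jig (array([-5.2, -2.5]), array([120.2, 375.6]), -89.98)
```

Call:
apply_moves(rows=[-0.0695,0.332,0,0,0,-1,-0.0695,0.332,0,0,0,-1,-0.0695,0.332,0,0,0,-1,-0.0695,0.332,0,0,0,-1,-0.0695,0.332,0,0,0,-1,-0.0695,0.332,0,0,0,-1,-0.0695,0.332,0,0,0,-1,-0.0695,0.332,0,0,0,-1,-0.0695,0.332,0,0,0,-1,-0.0695,0.332,0,0,0,-1,-0.0695,0.332,0,0,0,-1,-0.0695,0.332,0,0,0,-1,-0.0695,0.332,0,0,0,-1])

```text
t: 15.35
tool_pos: [0.5623, -0.264, 0.2685]
tool_rot: [-2.268, -2.17, 0.001]
contact_force: [-0.2, 0.4, -0.2]
opening: 0.0854
grip_force: 0.0
```

```bash
python3 look.py b1|grep -v top
```

```text
[ 0.5623 -0.264   0.2685] -0.0442 q [-0.559  0.069  1.656  0.     1.42  -0.514]
wrist board 4497 0.0939 world (array([ 562.8, -266.7]), array([160.5,  18.9]), 88.9) jig (array([-11. , -72.3]), array([ 18.9, 160.5]), -88.55)
wrist fence 6980 0.0457 world (array([ 644.4, -249.7]), array([279.7,  20.8]), 87.53) jig (array([ 69.8, -51.7]), array([ 20.8, 279.7]), -89.92)
wrist bed 31658 0.024 world (array([ 569.7, -243.6]), array([284.9, 120.3]), 87.45) jig (array([ -5.2, -48.9]), array([120.3, 284.9]), -90.0)
```

View pics/b1_wrist.png

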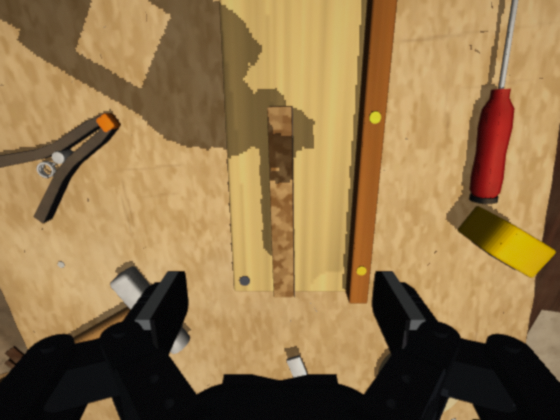

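The wrist view shows the offcut at (282, 200), centred between the fingers and parallel to the fence to within 0.03 rad. I'll go down and grip.

Call:
apply_moves(rows=[-0.0045,0.001,0.06,0,0,-0.016,-0.0045,0.001,0.12,0,0,-0.016,-0.0045,0.001,0.18,0,0,-0.016,-0.0045,0.001,0.215,0,0,-0.016,-0.0045,0.001,0.229,0,0,-0.016,-0.0045,0.001,0.229,0,0,-0.016])

```text
t: 16.05
tool_pos: [0.5626, -0.2666, 0.1314]
tool_rot: [-2.239, -2.2, 0.001]
contact_force: [-0.2, -0.1, 0.3]
opening: 0.0853
grip_force: 0.0
```

Call:
apply_moves(rows=[0,0,0,0,0,0,0,0,0,0,0,0,0,0,0,0,0,0,0,0,0,0,0,0,0,0,0,0,0,0,0,0,0,0,0,0,0,0,0,0,0,0,0,0,0,0,0,0], grip=0, grip_force=35)

```text
t: 16.85
tool_pos: [0.5635, -0.2673, 0.1338]
tool_rot: [2.24, 2.202, -0.0]
contact_force: [-2.2, -0.2, 6.0]
opening: 0.0172
grip_force: 35.4
```

Call:
apply_moves(rows=[0,0,-0.006,0,0,0.008,0,0,-0.01,0,0,0.016,0,0,-0.01,0,0,0.016])

```text
t: 17.15
tool_pos: [0.5629, -0.2668, 0.1381]
tool_rot: [-2.267, -2.173, 0.0]
contact_force: [0.6, -0.0, -3.5]
opening: 0.0177
grip_force: 34.2
```

```bash
python3 st.py; python3 look.py b2 |grep -E "board|\["
```

```text
{'t': np.float64(17.15), 'tool_pos': array([ 0.563, -0.267,  0.138]), 'contact_force': array([ 0.6  , -0.022, -3.497]), 'wrist_torque': array([ 0.011, -0.033, -0.009]), 'opening': np.float64(0.018), 'grip_force': np.float64(34.187), 'dq': array([-0.002,  0.003,  0.001, -0.001, -0.003, -0.009])} eff6 0.058 q6 -0.52 yaw_y -0.0425
[ 0.5629 -0.2668  0.1381] -0.0425 q [-0.562  0.201  1.741  0.     1.2   -0.52 ]
wrist board 15647 0.0981 world (array([ 560.4, -243.9]), array([ 44.1, 115.7]), -82.91) jig (array([-14.4, -49.6]), array([ 44.1, 115.7]), -80.36)
wrist fence 13986 0.0455 world (array([ 643.5, -268. ]), array([242.9,  21. ]), 87.59) jig (array([ 69.7, -70. ]), array([ 21. , 242.9]), -89.86)
wrist bed 51363 0.0239 world (array([ 568.8, -261.5]), array([246.2, 120.4]), 87.45) jig (array([ -5.2, -66.8]), array([246.2, 120.4]), 90.0)
top stop 321 0.0997 world (array([613.5, -66.4]), array([30.9, 51.3]), -4.29) jig (array([ 30.7, 130.1]), array([30.9, 51.3]), -1.74)
top board 210 0.0977 world (array([ 562.9, -264. ]), array([159.4,  19.4]), 87.39) jig (array([-11. , -69.6]), array([159.4,  19.4]), 89.94)
top fence 791 0.0459 world (array([ 647. , -197.9]), array([380.2,  21.1]), 87.45) jig (array([70. ,  0.2]), array([380.2,  21.1]), 90.0)
top bed 3943 0.0241 world (array([ 572. , -194.4]), array([380.3, 120. ]), 87.45) jig (array([-5. ,  0.4]), array([120. , 380.3]), -90.0)
```

Call:
apply_moves(rows=[0.04,0.024,0,0,0,0,0.08,0.048,0,0,0,0,0.12,0.072,0,0,0,0,0.15,0.09,0,0,0,0,0.165,0.099,0,0,0,0,0.165,0.099,0,0,0,0,0.165,0.099,0,0,0,0])

```text
t: 17.95
tool_pos: [0.6264, -0.1711, 0.1385]
tool_rot: [-2.267, -2.174, 0.001]
contact_force: [-0.2, 0.3, -3.2]
opening: 0.0173
grip_force: 34.6
```

```bash
python3 st.py; python3 look.py b3 |grep -E "board|\[0|\[ 0|stop"
```

```text
{'t': np.float64(17.95), 'tool_pos': array([ 0.626, -0.171,  0.139]), 'contact_force': array([-0.195,  0.318, -3.156]), 'wrist_torque': array([ 0.006, -0.036, -0.029]), 'opening': np.float64(0.017), 'grip_force': np.float64(34.643), 'dq': array([-0.014, -0.004,  0.005,  0.004, -0.   , -0.   ])} eff6 0.003 q6 -0.339 yaw_y -0.042
[ 0.6264 -0.1711  0.1385] -0.042 q [-3.810e-01  2.570e-01  1.675e+00 -1.000e-03  1.211e+00 -3.390e-01]
wrist stop 15649 0.0996 world (array([612.9, -84.2]), array([44.8, 52.7]), -2.28) jig (array([ 30.9, 112.3]), array([52.7, 44.8]), 0.27)
wrist board 11919 0.0983 world (array([ 628., -159.]), array([94.3, 43.7]), 73.33) jig (array([49.4, 38.3]), array([94.3, 43.7]), 75.88)
top stop 127 0.0991 world (array([624.9, -87.8]), array([24.7, 40.7]), -78.57) jig (array([ 43.1, 109.2]), array([24.7, 40.7]), -76.03)
top board 266 0.0977 world (array([ 625.8, -180.1]), array([135.7,  20. ]), 87.5) jig (array([48.1, 17.1]), array([ 20. , 135.7]), -89.95)
```

View pics/b3_wrist.png

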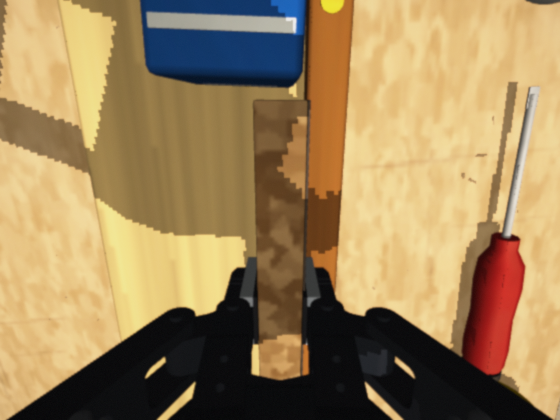

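The wrist view shows the offcut's end at row 100, just short of the stop's lower edge (row 88), and its side just off the fence (column 308). I'll lower it and nudge it in.

Call:
apply_moves(rows=[0,0,0.003,0,0,0,0,0,0.006,0,0,0,0,0,0.006,0,0,0])

```text
t: 18.35
tool_pos: [0.6263, -0.171, 0.1348]
tool_rot: [-2.268, -2.173, 0.001]
contact_force: [-0.8, -0.4, -4.2]
opening: 0.0173
grip_force: 34.6
```

Call:
apply_moves(rows=[0.002,0.0015,0,0,0,0,0.004,0.0025,0,0,0,0,0.006,0.0035,0,0,0,0,0.006,0.0035,0,0,0,0])

```text
t: 18.75
tool_pos: [0.6292, -0.1669, 0.1354]
tool_rot: [2.267, 2.175, 0.0]
contact_force: [-0.4, 0.2, -3.1]
opening: 0.0174
grip_force: 34.6
```

```bash
python3 st.py; python3 - <<'E'
from station import ctrl
import cv2,numpy as np
from h import *
o=ctrl.get_obs();a,d=ctrl.get_image("wrist");np.savez("w4.npz",a=a,d=d)
P=cloud(ctrl.camera_model("wrist"),d,(o["tool_pos"],o["tool_rot"]))
y=-.0445;X=(P[...,:2]-[.577,-.195])@np.array([[np.cos(y),-np.sin(y)],[np.sin(y),np.cos(y)]])
top=P[...,2]
for c in(260,270,280,290,300):
    i=np.arange(40,160);yy=X[i,c,1];z=top[i,c];k=(z>.085)
    g=np.where(~k)[0]; print(c, "gap rows",i[g][:1],i[g][-1:], "board end y",(yy[(z>.088)&(z<.0975)&(i>88)].max()*1000).round(1),"stop bottom y",(yy[(z>.0)&(i<95)&(z>.04)].min()*1000).round(1), z[::12].round(3))
E
```

```text
{'t': np.float64(18.75), 'tool_pos': array([ 0.629, -0.167,  0.135]), 'contact_force': array([-0.406,  0.192, -3.076]), 'wrist_torque': array([-0.016,  0.016, -0.017]), 'opening': np.float64(0.017), 'grip_force': np.float64(34.628), 'dq': array([-0.   , -0.001,  0.002, -0.001, -0.001, -0.003])} eff6 0.009 q6 -0.332 yaw_y -0.0417
260 gap rows [95] [99] board end y 112.9 stop bottom y 109.9 [0.1   0.1   0.1   0.101 0.1   0.094 0.095 0.096 0.096 0.096]
270 gap rows [95] [99] board end y 110.8 stop bottom y 112.6 [0.099 0.101 0.099 0.099 0.1   0.096 0.096 0.097 0.095 0.094]
280 gap rows [96] [99] board end y 112.6 stop bottom y 112.6 [0.1   0.1   0.1   0.1   0.099 0.095 0.095 0.096 0.095 0.096]
290 gap rows [93] [99] board end y 113.3 stop bottom y 113.3 [0.101 0.099 0.1   0.1   0.099 0.094 0.096 0.096 0.097 0.095]Traceback (most recent call last):
  File "<stdin>", line 10, in <module>
    return umr_minimum(a, axis, None, out, keepdims, initial, where)
ValueError: zero-size array to reduction operation minimum which has no identity
```

Call:
apply_moves(rows=[0,0,0.0015,0,0,0,0,0,0.0015,0,0,0])

```text
t: 19.0
tool_pos: [0.629, -0.1671, 0.1342]
tool_rot: [-2.267, -2.174, 0.0]
contact_force: [-0.5, 0.5, -3.4]
opening: 0.0178
grip_force: 34.6
```

Call:
apply_moves(rows=[0,0,0.0012,0,0,0,0,0,0.0012,0,0,0])

```text
t: 19.2
tool_pos: [0.6291, -0.1672, 0.1338]
tool_rot: [2.268, 2.174, 0.0]
contact_force: [0.2, -0.2, -2.5]
opening: 0.0175
grip_force: 34.8
```

Call:
apply_moves(rows=[0.0015,0.0015,0,0,0,0,0.0015,0.0015,0,0,0,0])

```text
t: 19.4
tool_pos: [0.6301, -0.1663, 0.1338]
tool_rot: [2.268, 2.174, 0.0]
contact_force: [-0.4, -0.0, -2.6]
opening: 0.0172
grip_force: 34.8
```

Call:
apply_moves(rows=[0.0015,0.001,0,0,0,0,0.0015,0.001,0,0,0,0])

```text
t: 19.6
tool_pos: [0.6303, -0.1659, 0.1338]
tool_rot: [2.268, 2.174, -0.003]
contact_force: [-3.0, -4.4, -0.4]
opening: 0.0174
grip_force: 35.0
```

```bash
python3 - <<'E'
from station import ctrl
import cv2
a,d=ctrl.get_image("wrist");c=a[40:180,200:380];cv2.imwrite("pics/gap.png",cv2.resize(c,None,fx=4,fy=4,interpolation=cv2.INTER_NEAREST))
E
python3 st.py
```

```text
{'t': np.float64(19.65), 'tool_pos': array([ 0.63 , -0.166,  0.134]), 'contact_force': array([-2.396, -3.024, -1.56 ]), 'wrist_torque': array([-0.504,  0.643, -0.101]), 'opening': np.float64(0.018), 'grip_force': np.float64(35.001), 'dq': array([-0.001, -0.   ,  0.   ,  0.002, -0.001, -0.002])} eff6 -0.072 q6 -0.328 yaw_y -0.0422
```

View pics/gap.png

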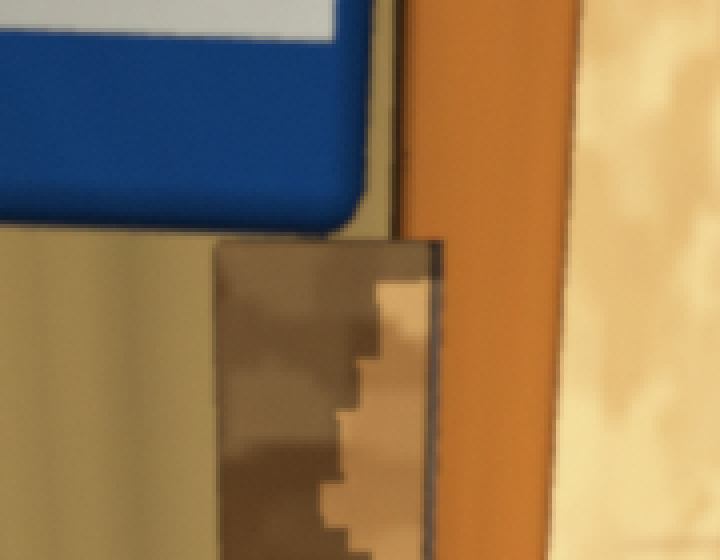

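The crop shows the offcut's end touching the stop's corner at about (320, 238) and its side along the fence. I'll set it down fully and release.

Call:
apply_moves(rows=[0,0,0.001,0,0,0,0,0,0.001,0,0,0])

```text
t: 19.85
tool_pos: [0.6304, -0.166, 0.1338]
tool_rot: [-2.268, -2.174, 0.002]
contact_force: [-5.2, -2.6, 1.7]
opening: 0.0178
grip_force: 35.4
```

Call:
apply_moves(rows=[0,0,0,0,0,0,0,0,0,0,0,0,0,0,0,0,0,0,0,0,0,0,0,0,0,0,0,0,0,0], grip=1)

```text
t: 20.35
tool_pos: [0.6308, -0.1652, 0.1332]
tool_rot: [2.267, 2.174, 0.001]
contact_force: [-0.6, 1.1, -0.1]
opening: 0.0852
grip_force: 0.0
```

Call:
apply_moves(rows=[0,0,-0.06,0,0,0,0,0,-0.14,0,0,0,0,0,-0.22,0,0,0,0,0,-0.25,0,0,0,0,0,-0.25,0,0,0,0,0,-0.25,0,0,0])

```text
t: 20.95
tool_pos: [0.6303, -0.1652, 0.2819]
tool_rot: [-2.267, -2.173, 0.001]
contact_force: [-0.6, 0.8, -0.3]
opening: 0.0857
grip_force: 0.0
```

```bash
python3 look.py f1; python3 st.py
```

```text
[ 0.6303 -0.1652  0.2819] -0.042 q [-0.371  0.129  1.569  0.     1.445 -0.328]
wrist stop 3699 0.0987 world (array([615. , -79.7]), array([53.5, 55.9]), -3.04) jig (array([ 32.8, 116.9]), array([53.5, 55.9]), -0.49)
wrist board 3256 0.0938 world (array([ 628.9, -179. ]), array([133.3,  18.8]), 87.49) jig (array([51.2, 18.3]), array([ 18.8, 133.3]), -89.96)
wrist fence 6899 0.0458 world (array([ 646.8, -200. ]), array([379.1,  20.1]), 87.48) jig (array([70. , -1.8]), array([ 20.1, 379.1]), -89.97)
wrist bed 32798 0.0239 world (array([ 571.6, -196.6]), array([379.7, 120.4]), 87.41) jig (array([-5.3, -1.8]), array([379.7, 120.4]), 89.96)
top stop 209 0.0971 world (array([628., -81.]), array([26.3, 56.3]), -82.29) jig (array([ 45.9, 116.1]), array([26.3, 56.3]), -79.74)
top board 356 0.0935 world (array([ 629.7, -177.9]), array([130.9,  20.2]), 87.48) jig (array([51.8, 19.4]), array([ 20.2, 130.9]), -89.97)
top fence 925 0.0459 world (array([ 646.9, -200.5]), array([374.6,  21.6]), 87.53) jig (array([70.1, -2.4]), array([ 21.6, 374.6]), -89.92)
top bed 5266 0.024 world (array([ 570.3, -231.5]), array([306.9, 120.2]), 87.43) jig (array([ -5.1, -36.8]), array([306.9, 120.2]), 89.98)
{'t': np.float64(21.05), 'tool_pos': array([ 0.63 , -0.165,  0.28 ]), 'contact_force': array([ 0.028, -0.924, -0.552]), 'wrist_torque': array([-0.002, -0.062, -0.012]), 'opening': np.float64(0.085), 'grip_force': np.float64(0.0), 'dq': array([-0.   ,  0.007,  0.002, -0.   ,  0.001,  0.   ])} eff6 0.0 q6 -0.328 yaw_y -0.042
```

View pics/f1_wrist.png

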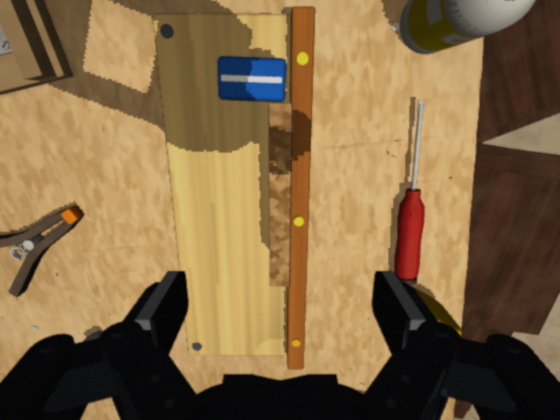

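The offcut sits along the fence (column 280) with its end at the stop (row 102). One last check of the stop's angle, then I hand in if it's good.

```bash
python3 - <<'E'
from h import *
from station import ctrl
o=ctrl.get_obs();pose=(o["tool_pos"],o["tool_rot"]);cm=ctrl.camera_model("wrist")
a,d=ctrl.get_image("wrist");P=cloud(cm,d,pose)
h=cv2.cvtColor(a,cv2.COLOR_BGR2HSV);w=cv2.inRange(h,(0,0,120),(179,70,255))
roi=np.zeros_like(w);roi[66:92,216:290]=255;v,u=np.nonzero(w&roi);r=rect(ray(cm,np.c_[u,v],.1));print("line",len(u),r,"vs square -2.53")
m=(P[...,2]>.0965)&(P[...,2]<.104)&(np.hypot(P[...,0]-.613,P[...,1]+.0675)<.045);print(rect(P[m]))
if abs(r[2]+2.53)<3.5: print(ctrl.finish_job())
E
```

```text
Traceback (most recent call last):
  File "h.py", line 6, in ray
    if pose is None: R=cm["R"];d=d@R;c=-R.T@cm["t"]
                       ~~^^^^^
KeyError: 'R'
```

```bash
python3 - <<'E'
from h import *
from station import ctrl
o=ctrl.get_obs();pose=(o["tool_pos"],o["tool_rot"]);cm=ctrl.camera_model("wrist")
a,d=ctrl.get_image("wrist");P=cloud(cm,d,pose)
h=cv2.cvtColor(a,cv2.COLOR_BGR2HSV);w=cv2.inRange(h,(0,0,120),(179,70,255))
roi=np.zeros_like(w);roi[66:92,216:290]=255;v,u=np.nonzero(w&roi);r=rect(ray(cm,np.c_[u,v],.1,pose));print("line",len(u),r,"vs square -2.53")
m=(P[...,2]>.0965)&(P[...,2]<.104)&(np.hypot(P[...,0]-.613,P[...,1]+.0675)<.045);print(rect(P[m]))
if abs(r[2]+2.53)<3.5: print(ctrl.finish_job())
E
```

```text
line 347 (array([613. , -67.9]), array([ 4.4, 43.3]), -4.28) vs square -2.53
(array([612.6, -68.2]), array([30. , 49.9]), -4.37)
the job is handed in; nothing more can be done
None
```

The job is handed in at about 21 s, result not reported back: the stop bears on its ring about 0.03 rad off square, the offcut lies along the fence about 1.5 mm short of nominal and was touching the stop when I let go, nothing is held, and I never went near the hammer or the clamp.

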